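# Put the brass ball away in the hinged tin

### The job

Swing the half-open lid of the tin back past upright so that it stays open by itself, then set the drilled brass ball down on the floor of the tin (do not drop it in) and let go of it. Then lower the lid until it is fully shut.

Things in the scene. Friction and masses are not known exactly. Their poses are not given: they have to be found in the camera images.
- tin_lid (a joint): Hinge of the tin's lid, rad: 0 shut, 1.57 upright, 1.92 the stop, leaning back. Starts half open. The hinge is stiff (0.09 N m friction): the lid stays at any angle where it is left; 1 to 2 N at its front edge moves it. The hinge axis is parallel to the tin's y, at x = +55, z = +48 mm from tin_floor.
- lid_lip (a point): Centre of the pull lip (30 mm wide, 7 mm out, 2 mm thick) in the middle of the lid's front edge; moves with the lid, 110 mm from the hinge axis (the lip's outer edge: 113 mm). Behind the lip a 12 mm skirt runs along the lid's front edge, on its inner side. The lid is a sheet 104 x 154 mm; shut, its top is 50 mm above tin_floor.
- tin_floor (a point): Centre of the inner floor, 2 mm above the desk, of a flat dark red steel tin, fixed to the desk, empty but for tiny flat fittings that do not hinder. z up; x from the tin's front (pull lip, towards the robot) to its back (hinge), y along its length. 52 mm high shut; inside x from -46 to +51 mm, y from -73 to +73 mm, walls 2 mm, rim 48 mm above this floor.
- brass_ball: Drilled brass ball, 44 mm in diameter, 41 mm high, about 0.12 kg, standing on its flat on the desk. Origin at the centre of its underside, z up; widest about 21 mm above the origin. Other small brass lamp parts (pointed finial, tube-like lampholder, shallow round drip pan) stand near it, at least 35 mm clear of it.

How it is judged:
On the way, in this order (a step that is already met when the one before it is completed fails the run):
1. the lid is swung back past upright (over 1.6 rad) (value of joint tin_lid above 1.6 rad), for 0.2 s.
2. the brass ball lies inside the tin, let go, with the lid still open (over 1.4 rad) (x of brass_ball in the frame of tin_floor between -0.05 and 0.055 m and y of brass_ball in the frame of tin_floor between -0.077 and 0.077 m and z of brass_ball in the frame of tin_floor between -0.01 and 0.046 m and value of joint tin_lid above 1.4 rad and contact force between brass_ball and the fingers below 0.1 N and linear speed of brass_ball below 0.03 m/s), for 0.3 s.
At the end, for the whole second after the job is handed in: The brass ball lies at rest inside the tin, and the lid is shut (within 0.06 rad, about 6 mm at its front edge) (x of brass_ball in the frame of tin_floor between -0.05 and 0.055 m and y of brass_ball in the frame of tin_floor between -0.077 and 0.077 m and z of brass_ball in the frame of tin_floor between -0.01 and 0.046 m and value of joint tin_lid below 0.06 rad and linear speed of brass_ball below 0.02 m/s); the robot touches nothing.
It fails at once if the ball is dropped into the tin (it moves faster than 0.8 m/s within the tin) (x of brass_ball in the frame of tin_floor between -0.05 and 0.055 m and y of brass_ball in the frame of tin_floor between -0.077 and 0.077 m and z of brass_ball in the frame of tin_floor between -0.01 and 0.046 m and linear speed of brass_ball above 0.8 m/s).
It also fails if it takes over 66 s, if anything falls off the work surface, if the arm or the gripper's body presses on something with over 40 N, if the wrist force passes 120 N, or if a joint passes its speed limit or range.

### The arm

A 6-joint arm with a two-finger parallel gripper is mounted at the origin on the work surface; the furniture and walls round the work are solid. World frame = base frame: x ahead of the robot, y to its left, z up, the work surface at z = 0. Lengths are in m, angles in rad, forces in N, time in s.
With the tool pointing down it reaches from about 0.35 to 1 m from the base axis. Payload 7.1 kg.
Tool frame: the origin (TCP) lies at the very end of the fingers, on their centre line; the grasp point (between the pads) lies 19 mm behind it (manip.pinch_z is the distance from the TCP to the grasp point, in m); z points along the fingers, y is the line along which they close (so a half turn about z gives the same grasp; the last joint's range is limited). The gripper opens to 85 mm and grips with 20 to 120 N. Pads are 22 mm wide; open, the fingers measure 114 mm over their backs; the gripper's body (76 mm by 85 mm) begins 54 mm behind the grasp point. The pads swing forward as they close: fully open they stand 13 mm farther back than shut.
Start: joints at [-1.147, 0.423, 1.63, -0, 1.089, -0.019], TCP at [0.268, -0.565, 0.231] pointing down, gripper open.
Joint ranges: [-3, 3], [-0.9, 2.11], [0.09, 2.58], [-1.31, 4.45], [0.11, 2.69], [-2.54, 2.54]. Speed limits (rad/s): [2.39, 2.39, 3.01, 3.14, 3.14, 3.14].

### API

Orientations are given as a rotation vector (axis times angle).
In Python, from rig import manip gives the robot as it stands. Calls block until the motion is done:
- manip.move_to(position, orientation): joint-space move of the TCP to a pose.
- manip.servo_line(position, orientation=None, rate=0.15): straight line of the TCP; orientation=None keeps the orientation; rate is the mean speed in m/s.
- manip.set_joints(angles): joint-space move.
- manip.command_gripper(opening, f_grip=None): finger opening in m; f_grip is the grip in N (None keeps the last); returns when the fingers have stopped.
- manip.hold(seconds).
- manip.solve_ik(position, orientation): joint angles nearest the present ones, or None.
- manip.camera(name): name is "scene" or "top"; returns a dict with "image" (480x640x3 uint8, red, green, blue), "fx", "fy", "cx", "cy" (pixels), "cam_to_world" (4x4, takes a point from camera to world coordinates). Camera axes: x right, y down, z forward; pixel columns grow to the right and rows downward; lengths in m; the calibration is good to about 2 mm. A picture is of the moment at which its call begins. There is no depth.
A pose or a line that the arm cannot do raises manip.IKError and nothing moves.
- manip.sign_off(): hands the job in; it is judged then, once.
Trained networks look in the newest picture that a camera, given by its name, has taken for a name from the list of things; names that differ only in an ending like _2 or _b are one class to them, and where a whole thing is asked for, a point or a joint stands for the part that bears it (a point fixed in the world has none). Each returns a list of dicts, best first, with "p" (0 to 1); they miss things now and then, are a little off and sometimes report something else, mostly with a low value. They report only what shows in the picture. A call takes as long as a camera call.
- manip.search_frame(camera, thing): "rect" ([left, top, right, bottom] in pixels, round what is visible of it).
- manip.regions_of(camera, thing): "pixels" (480x640 bool, what is visible of it) and "rect" ([left, top, right, bottom] in pixels, round what is visible of it).
Readings, each from a call of its own:
- manip.read_time(): time.
- manip.read_joint_positions(): joint angles.
- manip.read_joint_vel(): joint speeds.
- manip.read_tau(): joint torques, N m.
- manip.read_position(): TCP position.
- manip.read_ee_rot(): TCP orientation.
- manip.read_contact_force(): force on the tool from outside, world axes, zero at the start.
- manip.read_torque(): the same for the moment, N m.
- manip.read_width(): finger opening in m.
- manip.read_grip_force(): force on a finger pad.
Only numpy, scipy, OpenCV 4.12 (cv2) and the standard library are available. Lean on these libraries where they do the work, as an engineer would, in place of code of your own. Each camera call takes 0.05 s, during which the arm holds its last target. There are 200 camera calls.

## Working session

There is one attempt and no reset: what is moved stays moved. The work goes in short steps, each a Python script; the robot and the scene stay as the last script left them, time stands still between calls to the robot, and variables do not carry over. Pictures are saved under pics/ and viewed, at most 10 in all, crops included, and the job is handed in when it is done.

```bash
mkdir -p pics
cat > h.py <<'E'
import numpy as np, cv2
from rig import manip
from scipy.spatial.transform import Rotation as R
def cam(n):
    c=manip.camera(n); return c
def ray(c,u,v):
    M=np.array(c["cam_to_world"]); d=M[:3,:3]@np.array([(u-c["cx"])/c["fx"],(v-c["cy"])/c["fy"],1]); return M[:3,3],d
def atz(c,u,v,z):
    o,d=ray(c,u,v); return o+d*(z-o[2])/d[2]
def proj(c,P):
    M=np.linalg.inv(np.array(c["cam_to_world"])); p=M[:3,:3]@np.asarray(P)+M[:3,3]
    return np.array([c["fx"]*p[0]/p[2]+c["cx"],c["fy"]*p[1]/p[2]+c["cy"]])
def tri(c1,p1,c2,p2):
    o1,d1=ray(c1,*p1);o2,d2=ray(c2,*p2)
    s=np.linalg.lstsq(np.c_[d1,-d2],o2-o1,rcond=None)[0]
    a=o1+d1*s[0];b=o2+d2*s[1];return (a+b)/2,np.linalg.norm(a-b)
E
python3 - <<'E'
from h import *
ims=[]
for n in ["scene","top"]:
    c=cam(n); print(n,np.round(c["cam_to_world"],3).tolist(),c["fx"],c["cx"],c["cy"])
    cv2.imwrite(f"pics/{n}0.png",c["image"][:,:,::-1])
    for t in ["brass_ball","lid_lip","tin_lid","tin_floor"]:
        try:
            for r in manip.regions_of(n,t)[:3]:
                ys,xs=np.nonzero(r["pixels"]); print(t,round(r["p"],2),r["rect"],xs.mean().round(1),ys.mean().round(1),len(xs))
        except Exception as e: print(t,e)
print(manip.read_ee_rot(),manip.pinch_z,manip.read_time())
E
```

```text
scene [[-0.702, -0.417, 0.577, 0.039], [-0.712, 0.419, -0.563, 0.576], [-0.007, -0.806, -0.591, 0.587], [0.0, 0.0, 0.0, 1.0]] 470.2338080851704 326.82133432806097 243.8282421458015
brass_ball 0.64 [326.7, 218.0, 348.6, 238.3] 337.1 227.8 336
tin_lid 0.92 [251.6, 253.9, 354.7, 302.0] 306.0 276.6 1202
tin_floor 0.62 [253.6, 251.4, 358.4, 354.6] 306.0 305.2 6417
top [[0.029, -0.991, 0.127, 0.403], [-0.999, -0.031, -0.015, 0.093], [0.019, -0.126, -0.992, 0.952], [0.0, 0.0, 0.0, 1.0]] 539.9764536663549 319.5736280863935 232.68432295425487
brass_ball 0.84 [369.8, 169.0, 394.2, 192.5] 378.7 180.5 481
lid_lip 0.67 [199.0, 220.2, 296.7, 274.2] 250.1 245.9 4646
tin_lid 0.76 [198.1, 218.1, 300.8, 273.8] 250.0 245.4 4836
tin_floor 0.87 [198.7, 218.5, 298.8, 285.2] 250.2 251.1 5879
[ 3.06489088e+00  6.89938574e-01 -4.37212782e-05] 0.0187 0.5
```

View pics/scene0.png

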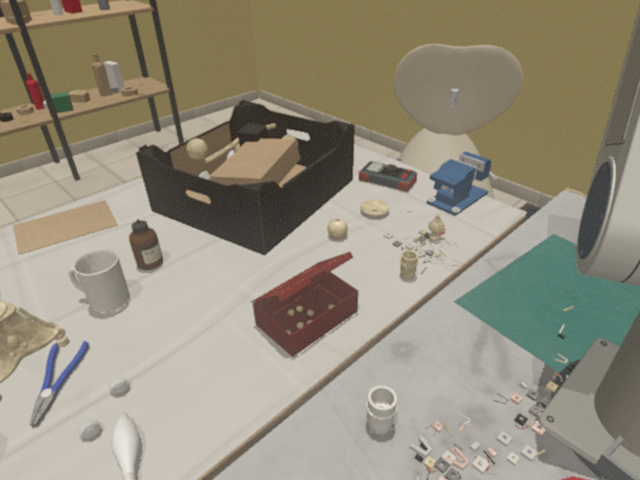

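View pics/top0.png

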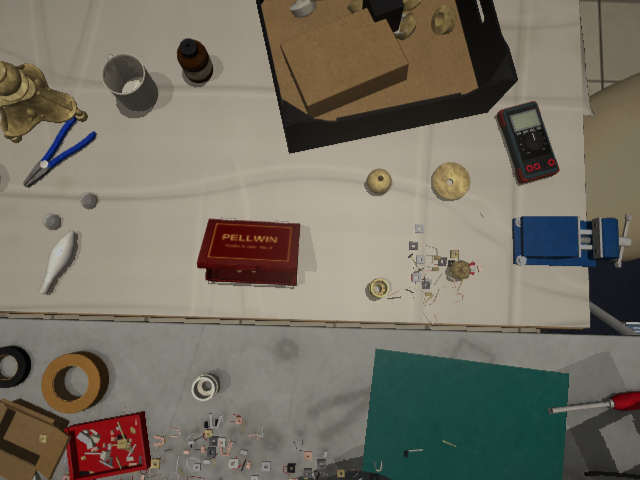

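```bash
cat > fit.py <<'E'
from h import *
from scipy.optimize import minimize
def boxpts(x0,x1,y0,y1,z0,z1): return np.array([[x,y,z] for x in(x0,x1) for y in(y0,y1) for z in(z0,z1)])
def T(p,P): # tin frame -> world
    c,s=np.cos(p[2]),np.sin(p[2]); return P@np.array([[c,-s,0],[s,c,0],[0,0,1]]).T+[p[0],p[1],.002]
def lid(a,P): # lid-frame: x = -dist from hinge, z up when shut
    c,s=np.cos(a),np.sin(a); return P@np.array([[c,0,s],[0,1,0],[-s,0,c]]).T+[.055,0,.048]
LB=boxpts(-.106,-.002,-.077,.077,0,.002); SK=boxpts(-.106,-.104,-.077,.077,-.012,.0); LP=boxpts(-.113,-.106,-.015,.015,0,.002)
BODY=boxpts(-.048,.053,-.075,.075,-.002,.048)
def sil(c,p,S=4):
    im=np.zeros((480*2,640*2),np.uint8)
    for P in (BODY,np.r_[lid(p[3],LB),lid(p[3],SK)],lid(p[3],LP)):
        uv=np.array([proj(c,q) for q in T(p,P)])*2+.5
        cv2.fillConvexPoly(im,cv2.convexHull(np.round(uv*16).astype(np.int32)),255,shift=4)
    return cv2.resize(im,(640,480),interpolation=cv2.INTER_AREA)/255.
E
python3 - <<'E'
from fit import *
C={};M={}
for n in ["scene","top"]:
    C[n]=cam(n); M[n]=np.zeros((480,640))
    # red pixels inside the detected rect
    r=manip.regions_of(n,"tin_floor")[0]; x0,y0,x1,y1=[int(v) for v in r["rect"]]
    hsv=cv2.cvtColor(C[n]["image"],cv2.COLOR_RGB2HSV)
    m=(((hsv[...,0]<10)|(hsv[...,0]>168))&(hsv[...,1]>110)).astype(np.uint8)
    k=np.zeros_like(m);k[y0-12:y1+12,x0-12:x1+12]=1; m=m*k
    cs,_=cv2.findContours(cv2.morphologyEx(m,cv2.MORPH_CLOSE,np.ones((5,5))),cv2.RETR_EXTERNAL,2)
    f=np.zeros_like(m);cv2.drawContours(f,[max(cs,key=cv2.contourArea)],-1,1,-1);M[n]=f.astype(float)
def cost(p): return sum(np.abs(sil(C[n],p)-M[n]).sum() for n in C)
best=None
for a in(.4,.7,1.0):
  for x0 in(.36,.41):
    p0=np.array([x0,.22,0,a])
    r=minimize(cost,p0,method="Nelder-Mead",options=dict(initial_simplex=np.vstack([p0]+[p0+d for d in np.diag([.02,.02,.1,.3])]),maxiter=400))
    print(np.round(r.x,4),r.fun)
    if best is None or r.fun<best.fun: best=r
p=best.x; np.save("tin.npy",p)
out=[]
for n in C:
    im=C[n]["image"].copy()[:,:,::-1].copy()
    cs,_=cv2.findContours((sil(C[n],p)>.5).astype(np.uint8),0,2)
    y,x=[int(v.mean()) for v in np.nonzero(M[n])]
    a=cv2.resize(im[y-65:y+65,x-65:x+65],None,fx=3,fy=3,interpolation=2)
    b=a.copy();cv2.drawContours(b,[((q-[x-65,y-65])*3) for q in cs],-1,(0,255,0),1); out.append(b)
cv2.imwrite("pics/fit.png",np.hstack(out))
# ball
uv=[]
for n in C:
    r=manip.regions_of(n,"brass_ball")[0]["rect"]; uv.append((n,((r[0]+r[2])/2,(r[1]+r[3])/2),r[2]-r[0],r[3]-r[1])); 
print(uv); print(tri(C["scene"],uv[0][1],C["top"],uv[1][1]),atz(C["top"],*uv[1][1],.021),atz(C["scene"],*uv[0][1],.021))
E
```

```text
[ 0.4807  0.1922 -0.0146 -1.555 ] 5976.690196078431
[ 0.4812  0.1932 -0.0234 -0.42  ] 5612.16862745098
[ 0.4807  0.1922 -0.0147  0.4474] 5880.737254901961
[ 0.48    0.1914 -0.0391  0.7027] 5574.607843137255
[ 0.4812  0.1938 -0.0174 -0.5242] 5662.086274509804
[ 0.4801  0.1908 -0.0153  0.7053] 5564.643137254901
[('scene', (337.95, 229.0), 19.5, 23.0), ('top', (380.05, 181.25), 25.5, 24.5)]
(array([ 0.61910939, -0.02488941,  0.01425646]), np.float64(0.0023674499682033623)) [ 0.61663708 -0.02478581  0.021     ] [ 0.61328095 -0.01717468  0.021     ]
```

View pics/fit.png

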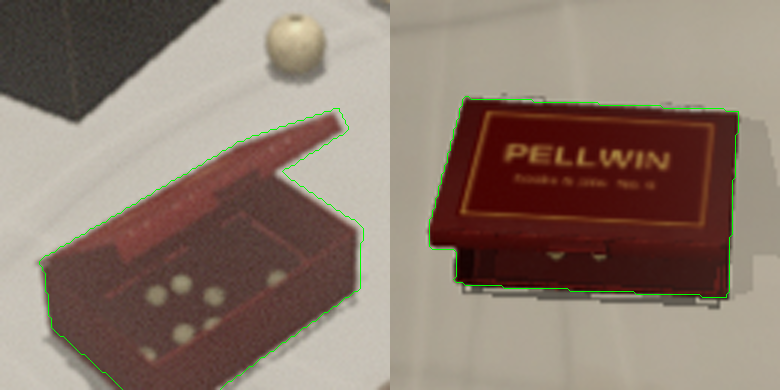

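```bash
cat >> fit.py <<'E'
p=np.load("tin.npy")
def lidpose(a,r,flip=1):
    P=T(p,lid(a,np.array([[-r,0,.001]])))[0]
    Rz=R.from_euler("z",p[2])
    z=Rz.apply([np.cos(a),0,-np.sin(a)]); x=Rz.apply([0,flip,0]); y=np.cross(z,x)
    return P,R.from_matrix(np.c_[x,y,z]).as_rotvec()
def down(yaw): # closing axis at yaw from world y; 
    return (R.from_euler("z",yaw)*R.from_euler("x",np.pi)).as_rotvec()
E
python3 - <<'E'
from fit import *
for f in (1,-1):
  for a in (.55,.705,1,1.3,1.57,1.75):
    for r in ((.2,.108) if a in(.705,1.75) else (.108,)):
      q=manip.solve_ik(*lidpose(a,r,f)); print(f,a,r,None if q is None else np.round(q,2))
for d in (p[2],p[2]+np.pi): 
  for P in ([.617,-.025,.006],[p[0],p[1],.01]): print(np.round(manip.solve_ik(P,down(d)),2))
c=cam("top");g=cv2.cvtColor(c["image"],cv2.COLOR_RGB2HSV)[160:205,355:402,1]
m=cv2.threshold(g,0,1,cv2.THRESH_OTSU)[1];n,l,s,ce=cv2.connectedComponentsWithStats(m);i=1+np.argmax(s[1:,4]);print(s[i],ce[i]+[355,160],atz(c,*(s[i,:2]+s[i,2:4]/2+[355-.5,160-.5]),.021))
c=cam("scene");g=cv2.cvtColor(c["image"],cv2.COLOR_RGB2HSV)[212:246,320:356,1]
m=cv2.threshold(g,0,1,cv2.THRESH_OTSU)[1];n,l,s,ce=cv2.connectedComponentsWithStats(m);i=1+np.argmax(s[1:,4]);print(s[i],atz(c,*(s[i,:2]+s[i,2:4]/2+[320-.5,212-.5]),.021))
E
```

```text
1 0.55 0.108 None
1 0.705 0.2 None
1 0.705 0.108 None
1 1 0.108 None
1 1.3 0.108 [ 0.4   0.33  2.03 -0.21  0.54  0.58]
1 1.57 0.108 [ 0.32  0.44  1.81 -0.    0.89  0.34]
1 1.75 0.2 [0.27 0.45 1.55 0.05 1.31 0.27]
1 1.75 0.108 [0.28 0.54 1.65 0.06 1.12 0.27]
-1 0.55 0.108 [0.76 0.69 2.47 3.91 1.03 0.02]
-1 0.705 0.2 [ 0.86  0.26  2.51  4.34  0.67 -0.45]
-1 0.705 0.108 [ 0.67  0.5   2.43  3.98  0.71 -0.21]
-1 1 0.108 None
-1 1.3 0.108 None
-1 1.57 0.108 None
-1 1.75 0.2 None
-1 1.75 0.108 None
[-0.06  0.73  1.74  0.    0.68  1.53]
[0.36 0.63 1.97 0.   0.54 1.94]
[-0.06  0.73  1.74  0.    0.68 -1.62]
[ 0.36  0.63  1.97  0.    0.54 -1.2 ]
[ 12   9  25  24 469] [378.68230277 180.71641791] [ 0.61792413 -0.02291098  0.021     ]
[  8   6  19  21 317] [ 0.61735352 -0.01844462  0.021     ]
```

```bash
cat >> fit.py <<'E'
def tool(t): # tool in tin xz plane, t below horizontal, closing along tin y
    z=np.array([np.cos(t),0,-np.sin(t)]); y=np.array([0,1.,0]); 
    return (R.from_euler("z",p[2])*R.from_matrix(np.c_[np.cross(y,z),y,z])).as_rotvec()
def push(a,t,gap=0,s=.02,h=.011):
    Q=np.array([.055-.113*np.cos(a),0,.048+.113*np.sin(a)]);N=np.array([np.sin(t),0,np.cos(t)]);z=np.array([np.cos(t),0,-np.sin(t)])
    return T(p,(Q-(h+gap)*N+s*z)[None])[0],tool(t)
E
python3 - <<'E'
from fit import *
for t in (1.1,1.2,1.3,1.4,1.5):
  print(t,[None if (q:=manip.solve_ik(*push(a,max(t,a),g))) is None else np.round(q,2).tolist() for a,g in((.705,.04),(.705,0),(1,0),(1.3,0),(1.65,0))])
for t in (1.3,1.57):print(np.round(manip.solve_ik([.617,-.021,.006],tool(t)),2))
E
```

```text
1.1 [None, [0.52, 0.38, 2.28, -1.29, 0.24, 0.2], [0.49, 0.35, 2.22, -0.99, 0.27, -0.14], [0.4, 0.36, 2.06, -0.23, 0.49, -0.96], [0.31, 0.48, 1.78, 0.03, 0.96, -1.27]]
1.2 [[0.54, 0.38, 2.3, -0.94, 0.24, -0.12], [0.49, 0.37, 2.23, -0.7, 0.28, -0.41], [0.46, 0.35, 2.17, -0.53, 0.33, -0.61], [0.4, 0.36, 2.06, -0.23, 0.49, -0.96], [0.31, 0.48, 1.78, 0.03, 0.96, -1.27]]
1.3 [[0.51, 0.36, 2.25, -0.44, 0.32, -0.65], [0.46, 0.37, 2.18, -0.35, 0.37, -0.79], [0.43, 0.35, 2.12, -0.28, 0.44, -0.89], [0.4, 0.36, 2.06, -0.23, 0.49, -0.96], [0.31, 0.48, 1.78, 0.03, 0.96, -1.27]]
1.4 [[0.47, 0.36, 2.2, -0.19, 0.44, -0.92], [0.43, 0.38, 2.12, -0.16, 0.48, -0.99], [0.41, 0.36, 2.07, -0.13, 0.56, -1.04], [0.38, 0.37, 2.0, -0.11, 0.61, -1.09], [0.31, 0.48, 1.78, 0.03, 0.96, -1.27]]
1.5 [[0.44, 0.37, 2.15, -0.06, 0.56, -1.06], [0.4, 0.4, 2.07, -0.05, 0.61, -1.11], [0.38, 0.39, 2.01, -0.04, 0.68, -1.14], [0.36, 0.4, 1.95, -0.04, 0.73, -1.17], [0.31, 0.48, 1.78, 0.03, 0.96, -1.27]]
[-0.06  0.68  1.92  0.04  0.27 -1.65]
[-0.05  0.73  1.74  0.    0.68 -1.61]
```

Run:
```python
from fit import *
manip.command_gripper(0.0)
P,o=push(.705,1.3,.04)
manip.move_to(P+[0,0,.12],o); manip.servo_line(P,o,.2)
for a,g in [(.705,.008),(.78,0),(.9,0),(1.05,0),(1.2,0),(1.35,0),(1.5,0),(1.62,0)]:
    manip.servo_line(*push(a,max(1.3,a),g),.1); print(a,np.round(manip.read_contact_force(),1))
manip.hold(.3)
for n in("scene","top"):
    c=cam(n);cv2.imwrite(f"pics/{n}1.png",c["image"][:,:,::-1])
    if n=="scene":s=c["image"]
    else:t=c["image"]
cv2.imwrite("pics/o1.png",np.hstack([cv2.resize(s[200:360,220:420],None,fx=2,fy=2),cv2.resize(t[170:330,160:360],None,fx=2,fy=2)])[:,:,::-1]);print(manip.read_time())
```

```text
0.705 [-0.9 -0.5 -0.1]
0.78 [-0.   0.1 -0.6]
0.9 [ 0.9  0.4 -0.7]
1.05 [-0.6 -1.3  0.5]
1.2 [0.  0.4 0.7]
1.35 [-0.1  0.1 -0.3]
1.5 [-1.   0.8 -0. ]
1.62 [-0.8 -0.5 -0.2]
8.1083
```

View pics/o1.png

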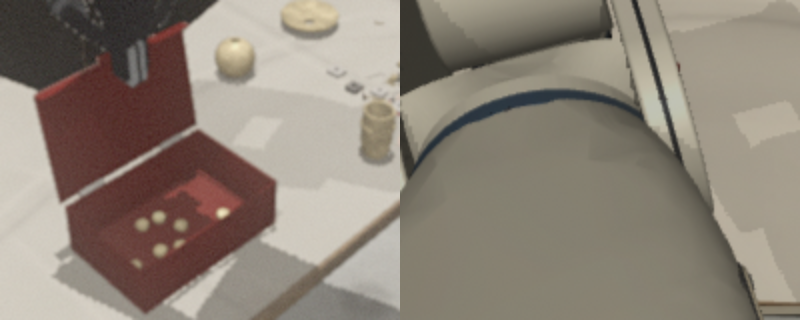

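The scene crop shows the lid swung up about upright with the fingertips on its inner face (~(135,65) in the crop). I'll push a little further, back off, measure the angle, and go over the ball.

Run:
```python
from fit import *
manip.servo_line(*push(1.72,1.72),.1); print(np.round(manip.read_contact_force(),1)); manip.hold(.1)
P,o=push(1.65,1.65,.05); manip.servo_line(P,o,.2); manip.servo_line(P+[0,0,.1],o,.3)
manip.command_gripper(.085)
manip.move_to([.6177,-.021,.16],tool(np.pi/2))
s=cam("scene")
hsv=cv2.cvtColor(s["image"],cv2.COLOR_RGB2HSV)
m=((((hsv[...,0]<10)|(hsv[...,0]>168))&(hsv[...,1]>110))*1.)[170:360,220:400]
for a in np.arange(1.5,1.93,.03):
    q=np.r_[p[:3],a]; print(round(a,2),round(np.abs(sil(s,q)[170:360,220:400]-m).sum()),end="; ")
im=s["image"].copy()
for i,a in enumerate((1.6,1.75,1.9)):
    cs,_=cv2.findContours((sil(s,np.r_[p[:3],a])>.5).astype(np.uint8),0,2); cv2.drawContours(im,cs,-1,[(0,255,0),(0,0,255),(255,255,0)][i],1)
cv2.imwrite("pics/o2.png",np.hstack([cv2.resize(x[170:360,220:400],None,fx=2.2,fy=2.2) for x in (im,s["image"])])[:,:,::-1]);print(manip.read_time(),manip.read_position())
```

```text
[-0.1 -0.2  0.3]
1.5 4884; 1.53 4786; 1.56 4691; 1.59 4588; 1.62 4498; 1.65 4401; 1.68 4324; 1.71 4227; 1.74 4131; 1.77 4033; 1.8 3964; 1.83 3962; 1.86 4007; 1.89 4063; 1.92 4107; 11.2417 [ 0.61764886 -0.01970714  0.16066791]
```

View pics/o2.png

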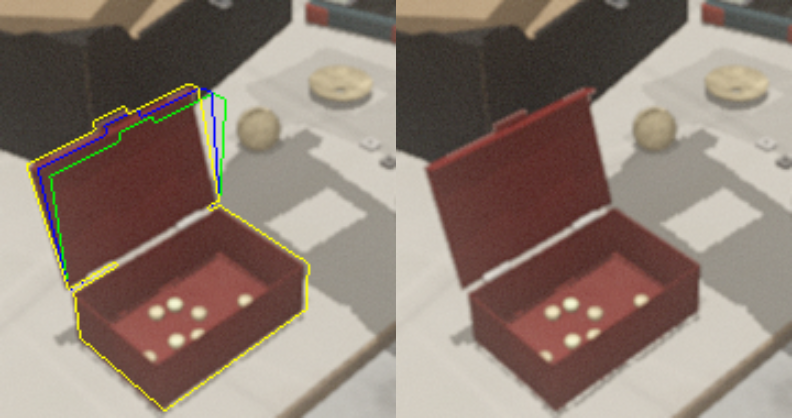

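Run:
```python
from fit import *
o=tool(np.pi/2)
manip.servo_line([.6177,-.021,.05],o,.2); manip.servo_line([.6177,-.021,.007],o,.08)
manip.command_gripper(0,30); manip.hold(.1)
print("w",manip.read_width(),manip.read_grip_force(),manip.read_position())
manip.servo_line([.6177,-.021,.24],o,.25); print("w",manip.read_width(),manip.read_grip_force())
P=T(p,np.array([[-.010,0,0]]))[0]
manip.move_to([P[0],P[1],.24],o)
manip.servo_line([P[0],P[1],.07],o,.2)
print("w",manip.read_width(),np.round(manip.read_contact_force(),1),manip.read_time())
s=cam("scene");cv2.imwrite("pics/o3.png",cv2.resize(s["image"][150:370,180:430],None,fx=2.4,fy=2.4)[:,:,::-1])
```

```text
w 0.040657283932215356 30.199233130551875 [ 0.61811294 -0.02105123  0.00765936]
w 0.0407397579498574 30.4331416497007
w 0.04081704919190947 [ 0.5  0.2 -1.1] 16.3
```

View pics/o3.png

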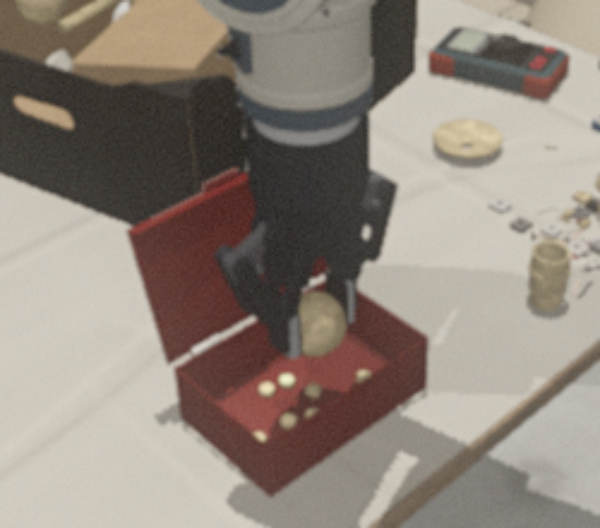

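Run:
```python
from fit import *
s=cam("scene")
for r in manip.regions_of("scene","brass_ball")[:2]:
    x0,y0,x1,y1=r["rect"];u,v=(x0+x1)/2,(y0+y1)/2
    w=[]
    for z in (.075,.084,.095): w.append(np.round(R.from_euler("z",-p[2]).apply(atz(s,u,v,z)-[p[0],p[1],0]),4))
    print(r["p"],r["rect"],w)
q=manip.read_position();print(np.round(R.from_euler("z",-p[2]).apply(q-[p[0],p[1],0]),4))
for dz in (.084,):
  for dx in (-.015,0,.015): print(dx,proj(s,[q[0]+dx,q[1],dz]))
```

```text
0.9 [304.2, 271.9, 323.9, 298.5] [array([-0.0078, -0.0069,  0.075 ]), array([-0.0155, -0.0001,  0.084 ]), array([-0.0249,  0.0081,  0.095 ])]
[-0.0091  0.0003  0.0711]
-0.015 [317.60571483 287.80303671]
0 [311.22607119 283.45330473]
0.015 [304.98951047 279.20112872]
```

Run:
```python
from fit import *
o=tool(np.pi/2); P=T(p,np.array([[-.010,0,0]]))[0]
manip.servo_line([P[0],P[1],.014],o,.12); manip.hold(.1)
f0=manip.read_contact_force()[2]
for z in np.arange(.012,.0069,-.001):
    manip.servo_line([P[0],P[1],z],o,.03); f=manip.read_contact_force()[2]-f0; print(round(z,4),round(f,1),manip.read_position()[2].round(4))
    if f>2.5: break
manip.command_gripper(.058); manip.hold(.2); print(manip.read_grip_force())
manip.servo_line([P[0],P[1],.15],o,.2); manip.servo_line([P[0],P[1],.2],o,.3)
s=cam("scene");cv2.imwrite("pics/o4.png",cv2.resize(s["image"][150:370,180:430],None,fx=2.4,fy=2.4)[:,:,::-1])
print(manip.read_time(),[(r["p"],r["rect"]) for r in manip.regions_of("scene","brass_ball")[:2]])
```

```text
0.012 0.2 0.0123
0.011 -0.3 0.011
0.01 0.1 0.0099
0.009 4.8 0.0093
0.0
19.9 [(0.73, [298.5, 300.9, 323.9, 325.0])]
```

View pics/o4.png

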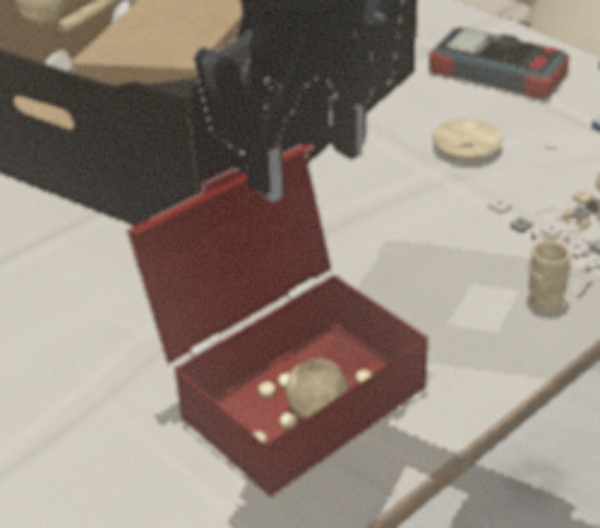

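The ball stands in the tin at about (316,388) in the crop, and the lid is still leaning back. Next I'll close the lid from behind.

Run:
```python
from fit import *
o=tool(np.pi/2)
def cl(a,r=.098,h=.011):
    return T(p,np.array([[.055-r*np.cos(a)+.002*np.sin(a)+h,0,.048+r*np.sin(a)+.002*np.cos(a)]]))[0]
A=T(p,np.array([[.110,0,.14]]))[0]
As=[1.75,1.6,1.4,1.2,1.0,.8,.6,.4,.25,.12,.04,0]
print([manip.solve_ik(x,o) is not None for x in [A]+[cl(a) for a in As]])
manip.command_gripper(0); q=manip.read_position()
manip.servo_line([q[0],q[1],.24],o,.25); manip.servo_line(A+[0,0,.1],o,.25); manip.servo_line(A,o,.2)
print(np.round(manip.read_contact_force(),1))
for a in As:
    manip.servo_line(cl(a),o,.1); print(a,np.round(manip.read_contact_force(),1))
for dz in (.001,.002,.003,.004,.005):
    manip.servo_line(cl(0)-[0,0,dz],o,.03); f=manip.read_contact_force()[2]; print(dz,f.round(1))
    if f>8: break
manip.servo_line(cl(0)+[0,0,.15],o,.25)
s=cam("scene")
im=s["image"].copy();cs,_=cv2.findContours((sil(s,np.r_[p[:3],0])>.5).astype(np.uint8),0,2); cv2.drawContours(im,cs,-1,(0,255,0),1)
cv2.imwrite("pics/o5.png",np.hstack([cv2.resize(x[210:370,230:380],None,fx=2.6,fy=2.6) for x in (im,s["image"])])[:,:,::-1]);print(manip.read_time())
```

```text
[True, True, True, True, True, True, True, True, True, True, True, True, True]
[ 0.7 -0.2  0.6]
1.75 [-0.   0.2  0. ]
1.6 [ 0.6 -0.3 -0.2]
1.4 [ 1.1  0.1 -0.6]
1.2 [-0.   0.8  0. ]
1.0 [ 0.7 -1.1  0.3]
0.8 [-0.3 -0.2 -0.1]
0.6 [ 0.   0.6 -0. ]
0.4 [ 0.1 -0.3 -0.5]
0.25 [ 0.3 -0.3 -0.2]
0.12 [ 0.9 -0.5 -0.3]
0.04 [-0.6  0.1  0. ]
0 [ 0.  -0.2  4. ]
0.001 15.6
27.0
```

View pics/o5.png

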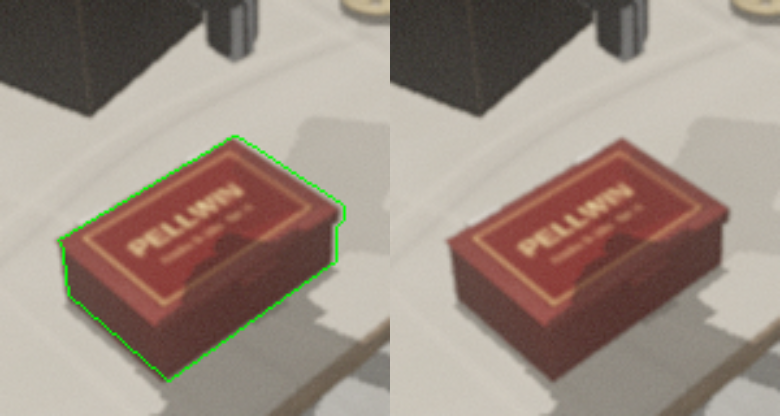

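The lid lies flush on the shut-lid outline, and the arm is clear of it.

```bash
python3 -c "
from rig import manip
manip.hold(.3); print(manip.sign_off())"
```

```text
the job is handed in; nothing more can be done
None
```

I swung the lid back to about 1.8 rad, set the brass ball on the tin floor and let go of it, then shut the lid and handed the job in at about 27 s; the sign-off returned no verdict, but the last picture shows the lid flush.

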